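# Pack the fitting kit into its fitted tray

### The arm

A 6-joint arm with a two-finger parallel gripper is mounted at the origin on a cart in front of the work surface, level with it; the furniture and walls round the work are solid. World frame = base frame: x ahead of the robot, y to its left, z up, the work surface at z = 0. Lengths are in m, angles in degrees, forces in N, time in s.
With the tool pointing down it reaches from about 0.3 to 0.825 m from the base axis. Payload 5.4 kg.
Tool frame: the origin (TCP) lies between the finger pads, 19 mm behind the fingertips; this is the grasp point; z points along the fingers, y is the line along which they close (so a half turn about z gives the same grasp; the last joint's range is limited). The gripper opens to 92 mm and grips with 3 to 60 N. Pads are 20 mm wide; open, the fingers measure 128 mm over their backs; the gripper's body (75 mm by 189 mm) begins 69 mm behind the grasp point.
Start: joints at [52.248, 9.076, 91.501, -0, 79.423, -12.038], TCP at [0.249, 0.518, 0.233] pointing down, gripper open.
Joint ranges: [-166.64, 166.64], [-54.1, 131.32], [10.49, 154.53], [-73.88, 253.88], [9.74, 151.15], [-171.62, 171.62]. Speed limits (degrees/s): [147.25, 147.25, 180, 180, 180, 180].

### API

Orientations are given as [roll, pitch, yaw] about the fixed x, y, z axes, in that order (R = Rz(yaw) Ry(pitch) Rx(roll)).
In Python, from cell import bot gives the robot as it stands.
- The arm moves only by the shell command python3 -m crank 'ROWS' [FORCE]. ROWS is JSON, a list of rows, each an object with "claw": the finger opening in mm, from 0 to 91.9; "linear": the shift along the world's x, y, z in mm, a list of three; "delta_rot": the turn, a rotation vector about the world's x, y, z in degrees, a list of three. A call has 1 to 12 rows; each row shifts and turns the commanded pose from where the row before left it; what a row does not reach is not made up. A row lasts 1/10 s, in which the tool goes at most 50 mm and 8.59 degrees, less where a joint would pass 70% of its speed; a pose out of reach is approached as far as the arm can. A call is refused whole if a number of a shift passes 50 or a number of a turn 8.59, either way. A call with a gripper value outside its range is refused whole. The fingers move at their own pace and stop on an object; FORCE is the grip in N (left out, the last holds). Time passes only in rows, so rows that do not move let the fingers close. It gives the time, the measured TCP pose, the force, the opening and the grip force at its end, in the units of the state.
- bot.observe(): the state, without advancing time (a new reading comes with each control period).
- bot.camera(name): name is "scene" or "top"; returns a dict with "frame" (400x640x3 uint8, blue, green, red), "range_z" (400x640 float32, m along the optical axis (not along the pixel's ray), 0 where there is no reading), "fx", "fy", "cx", "cy" (pixels), "R" (3x3) and "t" (3): a world point X has camera coordinates R X + t. Camera axes: x right, y down, z forward; pixel columns grow to the right and rows downward; lengths in m; the calibration is good to about 2 mm. A picture is of the moment at which its call begins.
- bot.sign_off(): hands the job in; it is judged then, once.
The state is a dict: "t": time; "joints": joint angles; "joint_velocities": joint speeds; "tau": joint torques, N m; "tool_pos": TCP position; "ee_rot": TCP orientation; "ft_force": force on the tool from outside, world axes, zero at the start; "torque": the same for the moment, N m; "width": finger opening in m; "gripper_force": force on a finger pad.
Only numpy, scipy, OpenCV 4.12 (cv2) and the standard library are available. Lean on these libraries where they do the work, as an engineer would, in place of code of your own. Each camera call takes 0.05 s, during which the arm holds its last target. There are 200 camera calls.

### The job

Pack the fitting kit for the next job: put the yellow screwdriver, the shorter spanner, the tape measure and the jar of screws into the red tray, each fully seated in the insert that was made for it, the screwdriver's shaft in the fork and the jar upright all the way. The red screwdriver and the longer spanner do not fit this tray; leave them lying where they are.

Things in the scene. Friction and masses are not known exactly. Their poses are not given: they have to be found in the camera images.
- yellow_screwdriver: Loose screwdriver, yellow-and-black handle, 185 x 27 x 28 mm, 90 g, lying flat. Origin: underside, mid-length; x from handle to tip. Handle (28 wide, 28 tall) from x = -92 to +9 mm, then a 6 mm shaft to +92, its axis 14 mm above the underside. Hold across the handle, about x = -42 mm. At the start x points roughly away from the robot.
- short_spanner: Loose steel combination spanner, the shorter of the two, 162 x 22 x 6 mm, 58 g, lying flat. Origin: underside, mid-length; x along it. To the touch it is a flat bar 22 mm wide all along; hold it across the middle with the fingertips close to the table. Either way round will do in its cradle.
- tape_measure: Loose yellow-and-black tape measure lying on its side, 76 (x) x 64 (y) x 31 (z) mm, 210 g. Origin: centre of the underside. Hold it across the 64 mm, along y.
- screw_jar: Loose glass jar of screws, tin lid (stays on), standing on the table near the tape measure; 62 mm across to the touch, 78 mm tall, 240 g. Origin: centre of the underside, z up. A like jar at the back corner of the table is fixed scenery.
- red_screwdriver: Look-alike, to be left: loose screwdriver with a red handle, 210 x 27 x 28 mm, lying flat. Origin: underside, mid-length; x from handle to tip.
- long_spanner: Look-alike, to be left: loose combination spanner, the longer of the two, 202 x 27 x 8 mm, lying flat. Origin: underside, mid-length; x along it.
- screwdriver_cradle: Black insert 211 (x) x 70 mm, tool's outline in yellow, fixed in the red tray. Origin: centre of underside, 3 mm above table. Tool origin goes over it, axes alike. Handle beds 14 mm up, x -101..-70 and -14..26, cheeks 46 apart, tops 22 mm up; finger gap between, floor 5 mm up. Shaft lies between fork posts: x 50..80, 24 apart, tops 34 mm up. End walls at x -101 (22 mm high), +101 (34 high).
- spanner_cradle: Black insert 211 (x) x 70 mm, tool's outline in yellow, fixed in the red tray beside the screwdriver's (they may change places). Origin: centre of underside, 3 mm above table. The spanner lies along x, centred, on two beds 14 mm up at x = 40..90 mm either side, cheeks 40 mm apart, end walls 180 mm apart, all tops 22 mm up. Middle 80 mm: open finger gap, floor 5 mm up.
- jar_socket: Black insert 104 (x) x 96 x 14 mm, fixed in the red tray (258 x 222 mm, rim 12 mm high; place and turn vary). Origin: centre of underside, 3 mm above table. Round well of 82 mm diameter in the middle, 10 mm deep, floor 4 mm above the origin. A yellow disc marks the floor. The jar stands in it.
- tape_socket: Black insert 104 (x) x 96 x 14 mm, fixed in the red tray beside the jar's (they may change places). Origin: centre of underside, 3 mm above table. Rectangular well 94 (x) x 82 (y) mm in the middle, 10 mm deep, floor 4 mm above the origin. The tape measure lies flat in it, its 76 mm side along x, either way round, on the yellow mark.

How it is judged (in metres and radians):
At the end, for the whole second after the job is handed in: The four things at rest in their own inserts, within 15 mm (wells: 14 mm; across the cradles: 12 mm) of the insert's middle, within 4 mm of seat height, tilt under 0.1 rad, turned to the insert's x within 0.3 rad (jar: any turn). Red screwdriver and longer spanner within 40 mm of their start (x of yellow_screwdriver in the frame of screwdriver_cradle between -0.015 and 0.015 m and y of yellow_screwdriver in the frame of screwdriver_cradle between -0.012 and 0.012 m and z of yellow_screwdriver in the frame of screwdriver_cradle between 0.01 and 0.018 m and angle between each of yellow_screwdriver, short_spanner, screw_jar, tape_measure's own z axis and vertical below 0.1 rad and linear speed of each of yellow_screwdriver, short_spanner, screw_jar, tape_measure below 0.02 m/s and angular speed of each of yellow_screwdriver, short_spanner, screw_jar, tape_measure below 0.2 rad/s and angle between the x axis of yellow_screwdriver and the x axis of screwdriver_cradle, either way round below 0.3 rad and x of short_spanner in the frame of spanner_cradle between -0.015 and 0.015 m and y of short_spanner in the frame of spanner_cradle between -0.012 and 0.012 m and z of short_spanner in the frame of spanner_cradle between 0.01 and 0.018 m and angle between the x axis of short_spanner and the x axis of spanner_cradle, either way round below 0.3 rad and x of screw_jar in the frame of jar_socket between -0.014 and 0.014 m and y of screw_jar in the frame of jar_socket between -0.014 and 0.014 m and z of screw_jar in the frame of jar_socket between 0 and 0.008 m and x of tape_measure in the frame of tape_socket between -0.014 and 0.014 m and y of tape_measure in the frame of tape_socket between -0.014 and 0.014 m and z of tape_measure in the frame of tape_socket between 0 and 0.008 m and angle between the x axis of tape_measure and the x axis of tape_socket, either way round below 0.3 rad and distance of each of red_screwdriver, long_spanner from where it was at the start of the episode below 0.04 m); the robot touches nothing.
It fails at once if the jar of screws is tipped over (angle between screw_jar's own z axis and vertical above 0.6 rad).
It fails at once if the red screwdriver is carried off (distance of red_screwdriver from where it was at the start of the episode above 0.08 m).
It fails at once if the longer spanner is carried off (distance of long_spanner from where it was at the start of the episode above 0.08 m).
It also fails if it takes over 115 s, if anything falls off the work surface, if the arm or the gripper's body presses on something with over 40 N, if the wrist force passes 120 N, or if a joint passes its speed limit or range.

## Working session

There is one attempt and no reset: what is moved stays moved. The work goes in short steps, Python scripts to look and compute and a shell command to move; the robot and the scene stay as the last step left them, time stands still between calls to the robot, and variables do not carry over. Pictures are saved under pics/ and viewed, at most 14 in all, crops included, and the job is handed in when it is done.

```bash
ls; mkdir -p pics; python3 - <<'E'
from cell import bot
import cv2,numpy as np
for n in("top","scene"):
    c=bot.camera(n); cv2.imwrite(f"pics/{n}0.png",c["frame"]); np.savez(f"{n}0.npz",**c)
    print(n,c["fx"],c["cx"],c["cy"],np.round(c["R"],3).tolist(),np.round(c["t"],3), (-c["R"].T@c["t"]).round(3))
print(bot.observe())
E
```

```text
pics
top 369.87458420829165 322.4425504991124 194.13451560393358 [[-0.009, -1.0, -0.001], [-0.979, 0.009, -0.202], [0.202, -0.001, -0.979]] [0.05  0.507 0.863] [0.323 0.047 0.947]
scene 507.40113563265925 320.25691499260563 206.22333746122018 [[0.332, 0.943, -0.018], [0.718, -0.265, -0.644], [-0.612, 0.2, -0.765]] [-0.236 -0.34   1.749] [ 1.392 -0.218  1.115]
{'t': 0.1, 'joints': array([ 5.22475181e+01,  9.10987810e+00,  9.15637513e+01,  1.62447728e-03,
        7.94255343e+01, -1.20383473e+01]), 'joint_velocities': array([-0.09267744, -0.00390373, -0.08747192,  0.02609773,  0.05277358,
       -0.07461626]), 'tau': array([-6.02370383e-04, -3.86502206e+01, -3.22960746e+01,  7.02827959e-02,
        3.38816224e-02, -3.71550573e-05]), 'tool_pos': array([0.24916031, 0.51761456, 0.2324197 ]), 'ee_rot': array([-1.79903350e+02, -2.22434597e-02,  1.54285547e+02]), 'ft_force': array([-0.118347  ,  0.83108253, -0.44632868]), 'torque': array([-0.02370158,  0.00380184,  0.00186809]), 'gripper_force': 0.0, 'width': 0.09174607270174644}
```

View pics/top0.png

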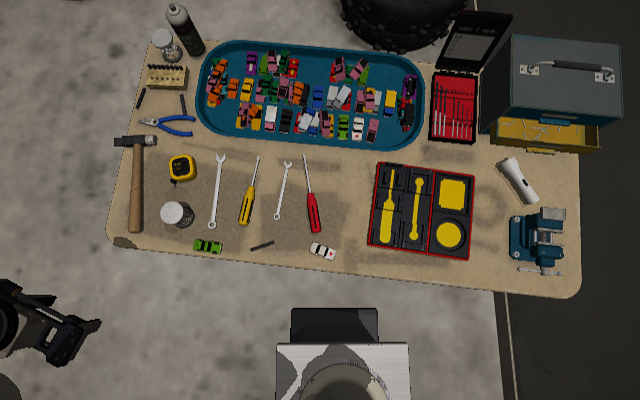

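View pics/scene0.png

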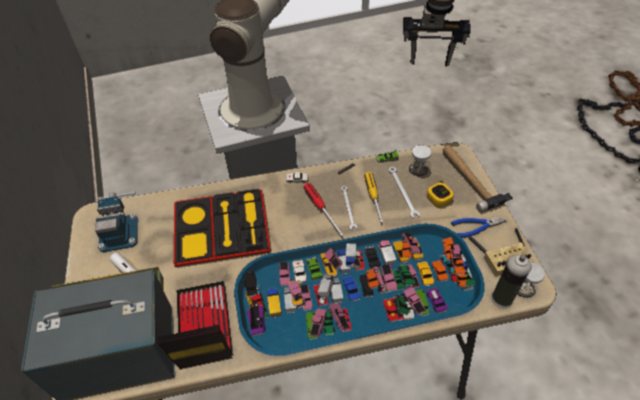

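The top view shows the tape at (182,168), jar (176,214), long spanner (216,190), yellow screwdriver (249,190), short spanner (284,190), red screwdriver (311,195). The tray is at about (422,210), with the screwdriver cradle at x≈388, spanner cradle at 417, tape socket at (453,194) and jar socket at (450,234). The scene view agrees.

```bash
cat > h.py <<'E'
import numpy as np,cv2
def load(n): return dict(np.load(n))
def ray(c,uv,z):
    uv=np.atleast_2d(np.float64(uv)); d=np.c_[(uv[:,0]-c["cx"])/c["fx"],(uv[:,1]-c["cy"])/c["fy"],np.ones(len(uv))]@c["R"]
    o=-c["R"].T@c["t"]; return o+d*((z-o[2])/d[:,2])[:,None]
def cloud(c):
    h,w=c["range_z"].shape; v,u=np.mgrid[:h,:w]; Z=c["range_z"]
    p=np.stack([(u-c["cx"])/c["fx"]*Z,(v-c["cy"])/c["fy"]*Z,Z],-1); return (p-c["t"])@c["R"]
def rect(xy):
    (cx,cy),(w,h),_=r=cv2.minAreaRect(np.float32(xy)*1000); b=cv2.boxPoints(r)
    e=max([b[1]-b[0],b[2]-b[1]],key=np.linalg.norm); a=np.degrees(np.arctan2(e[1],e[0]))
    return f"c=({cx:.1f},{cy:.1f}) size {max(w,h):.1f}x{min(w,h):.1f} longaxis {(a+90)%180-90:.1f}"
E
python3 - <<'E'
from h import *
c=load("top0.npz"); P=cloud(c); f=c["frame"]; hsv=cv2.cvtColor(f,cv2.COLOR_BGR2HSV); H,S,V=cv2.split(hsv)
yel=(H>20)&(H<33)&(S>170)&(V>110); red=((H<6)|(H>174))&(S>170)&(V>90)
def roi(x0,y0,x1,y1):
    m=np.zeros(H.shape,bool); m[y0:y1,x0:x1]=1; return m
def uv(m): v,u=np.nonzero(m); return np.c_[u,v]
def rep(name,m,z):
    n,l,s,_=cv2.connectedComponentsWithStats(m.astype(np.uint8)); k=1+np.argmax(s[1:,4]); m=l==k
    print(name,m.sum(),"z50/95 %.3f %.3f"%tuple(np.percentile(P[m][:,2],[50,95])),rect(ray(c,uv(m),z)[:,:2]),"mean",(ray(c,uv(m),z).mean(0)*1000).round(1))
print("table z",np.median(P[150:250,330:360,2]),P[215,260:270,2])
rep("drv cradle mark",yel&roi(375,160,402,250),.017)
rep("spn cradle mark",yel&roi(403,165,430,250),.017)
rep("tape mark",yel&roi(436,170,470,214),.007); rep("jar mark",yel&roi(430,216,470,252),.007)
rep("tray",red&roi(360,155,480,265),.012)
rep("yellow drv",yel&roi(232,150,262,232),.014)
rep("red drv",red&roi(300,150,325,240),.014)
rep("tape",yel&roi(165,148,200,190),.031)
# height masks
z=P[...,2]
rep("tape h",(z>.02)&roi(165,145,203,192),.031)
rep("jar top h",(z>.06)&roi(155,195,200,235),.078)
bright=(S<60)&(V>120)
rep("short",bright&roi(270,150,296,228),.006); rep("long",bright&roi(203,145,230,235),.006)
im=cv2.resize(f[140:260,150:340],None,fx=4,fy=4,interpolation=cv2.INTER_CUBIC); cv2.imwrite("pics/c1.png",im)
E
```

```text
table z -6.311611531504912e-05 [ 2.93253439e-03  2.02789152e-03  2.15622851e-03 -1.92183685e-03
 -5.11381717e-04  1.08467724e-03  6.18610734e-05  1.92478133e-03
  1.67341622e-03  1.43870290e-03]
drv cradle mark 517 z50/95 0.015 0.019 c=(484.5,-122.5) size 191.3x28.0 longaxis -9.5 mean [ 457.8 -117.9   17. ]
spn cradle mark 315 z50/95 0.015 0.020 c=(476.0,-193.0) size 160.3x21.2 longaxis -9.4 mean [ 474.5 -192.    17. ]
tape mark 696 z50/95 0.007 0.010 c=(513.7,-289.7) size 77.3x63.7 longaxis -9.2 mean [ 513.3 -289.7    7. ]
jar mark 475 z50/95 0.007 0.009 c=(409.4,-272.9) size 60.7x59.5 longaxis 42.7 mean [ 409.2 -272.7    7. ]
tray 665 z50/95 0.014 0.017 c=(473.0,-209.1) size 254.9x223.1 longaxis 80.7 mean [ 450.4 -216.    12. ]
yellow drv 269 z50/95 0.025 0.029 c=(488.3,239.5) size 101.0x23.9 longaxis -10.5 mean [489.  240.3  14. ]
red drv 272 z50/95 0.025 0.028 c=(468.5,69.4) size 102.2x23.2 longaxis 9.9 mean [468.2  69.9  14. ]
tape 242 z50/95 0.030 0.033 c=(586.5,408.4) size 64.7x60.0 longaxis 11.2 mean [585.4 407.7  31. ]
tape h 595 z50/95 0.031 0.034 c=(582.3,406.5) size 72.6x65.9 longaxis 11.0 mean [583.6 407.6  31. ]
jar top h 455 z50/95 0.078 0.080 c=(459.4,403.2) size 56.4x55.1 longaxis 47.0 mean [459.4 403.3  78. ]
short 211 z50/95 0.004 0.008 c=(529.9,149.4) size 158.9x20.3 longaxis -9.8 mean [532.8 149.9   6. ]
long 345 z50/95 0.006 0.009 c=(530.2,321.0) size 200.1x24.8 longaxis -3.8 mean [529.6 322.7   6. ]
```

View pics/c1.png

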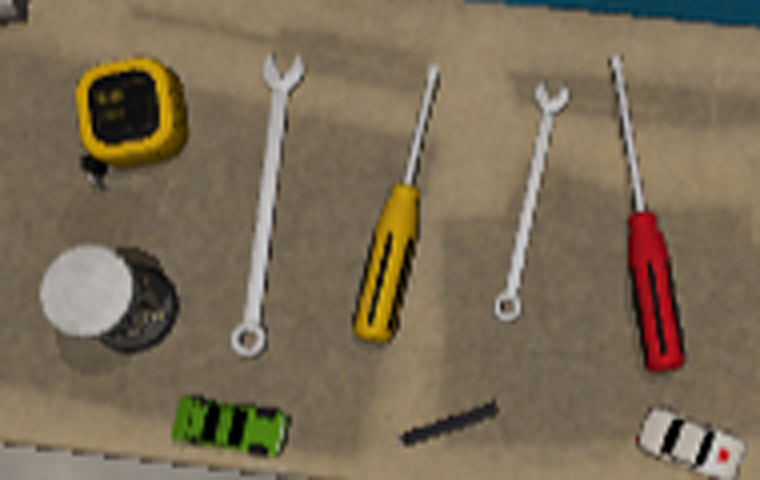

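The crop (4x, offset (150,140)) shows the tape at (130,110) with its hook at (93,170), the jar lid at (87,290), the yellow driver's tip at (433,68), and the short spanner from (508,306) to (551,97). I'll refine the tape's yaw and the driver's axis, then cross-check with the scene camera.

```bash
python3 - <<'E'
from h import *
for n in("top","scene"):
    c=load(n+"0.npz"); P=cloud(c); z=P[...,2]; X=P[...,0]; Y=P[...,1]
    def R(name,m):
        n,l,s,_=cv2.connectedComponentsWithStats(m.astype(np.uint8)); m=l==1+np.argmax(s[1:,4])
        print(n,name,m.sum(),rect(P[m][:,:2]),"med z",np.median(z[m]).round(3))
    near=lambda x,y,r:np.hypot(X-x,Y-y)<r
    R("tape",near(.583,.406,.06)&(z>.027)&(z<.04)); R("tape low",near(.583,.406,.06)&(z>.012)&(z<.04))
    R("jar",near(.459,.403,.06)&(z>.07)&(z<.09)); R("drv",near(.489,.24,.07)&(z>.014)&(z<.04)); R("spn",near(.53,.149,.09)&(z>.004)&(z<.02))
    R("car",near(.40,.36,.07)&(z>.008)&(z<.05))
c=load("top0.npz")
tip=ray(c,[258.2,157],.014)[0]; butt=ray(c,[150+372/4,140+338/4],.014)[0]; d=tip-butt
print("drv tip,butt",tip.round(4),butt.round(4),np.linalg.norm(d),np.degrees(np.arctan2(d[1],d[0])))
a=ray(c,[[150+508/4,140+306/4],[150+551/4,140+97/4]],.005); d=a[1]-a[0]; print("spn axis",np.degrees(np.arctan2(d[1],d[0])),a.round(3).tolist())
E
```

```text
2 tape 538 c=(586.1,409.1) size 65.4x62.6 longaxis 10.1 med z 0.031
2 tape low 632 c=(581.0,408.1) size 76.7x63.0 longaxis 8.4 med z 0.031
2 jar 439 c=(459.5,405.2) size 55.2x52.8 longaxis -90.0 med z 0.078
2 drv 406 c=(496.5,236.7) size 121.7x26.6 longaxis -12.0 med z 0.024
54 spn 71 c=(558.5,85.7) size 84.2x8.6 longaxis 9.1 med z 0.016
15 car 264 c=(384.5,339.7) size 57.9x28.7 longaxis 81.5 med z 0.013
3 tape 265 c=(591.7,406.0) size 65.0x62.6 longaxis 16.1 med z 0.029
2 tape low 441 c=(587.0,408.2) size 74.9x70.5 longaxis 16.2 med z 0.028
2 jar 214 c=(466.1,401.3) size 55.2x55.0 longaxis 41.5 med z 0.076
2 drv 233 c=(498.6,234.1) size 117.2x26.4 longaxis -12.3 med z 0.022
38 spn 78 c=(546.4,81.3) size 92.9x18.4 longaxis 14.9 med z 0.015
11 car 108 c=(390.3,337.3) size 57.0x35.9 longaxis 73.0 med z 0.012
drv tip,butt [0.616  0.2135 0.014 ] [0.4381 0.2474 0.014 ] 0.18117608971980126 -10.789573874287216
spn axis -10.693638212997085 [[0.459, 0.163, 0.005], [0.598, 0.136, 0.005]]
```

Cross-checks agree to within about 5 mm: tape (584,408) yaw 10°, jar (461,403), driver grip (487,239) yaw −10.8°, spanner (530,149) yaw −10°, and tray yaw −9.3°. I'll take the tape measure first.

```bash
python3 -m crank '[{"claw":84,"linear":[38,-12,0],"delta_rot":[0,0,4]},{"claw":84,"linear":[38,-12,0],"delta_rot":[0,0,4]},{"claw":84,"linear":[38,-12,0],"delta_rot":[0,0,4]},{"claw":84,"linear":[38,-12,0],"delta_rot":[0,0,4]},{"claw":84,"linear":[38,-12,0],"delta_rot":[0,0,4]},{"claw":84,"linear":[38,-12,0],"delta_rot":[0,0,4]},{"claw":84,"linear":[38,-12,-20],"delta_rot":[0,0,4]},{"claw":84,"linear":[38,-12,-40],"delta_rot":[0,0,4]},{"claw":84,"linear":[31,-14,-40],"delta_rot":[0,0,3.7]},{"claw":84,"linear":[0,0,0],"delta_rot":[0,0,0]},{"claw":84,"linear":[0,0,0],"delta_rot":[0,0,0]}]' 25
```

```text
t: 1.2
tool_pos: [0.5779, 0.4094, 0.1379]
ee_rot: [-180.0, -0.2, -170.1]
ft_force: [-0.2, 0.6, 0.9]
width: 0.0841
gripper_force: 0.0
```

```bash
python3 -m crank '[{"claw":84,"linear":[6,-1,-25],"delta_rot":[0,0,0]},{"claw":84,"linear":[0,0,-25],"delta_rot":[0,0,0]},{"claw":84,"linear":[0,0,-25],"delta_rot":[0,0,0]},{"claw":84,"linear":[0,0,-15],"delta_rot":[0,0,0]},{"claw":84,"linear":[0,0,-14],"delta_rot":[0,0,0]},{"claw":50,"linear":[0,0,0],"delta_rot":[0,0,0]},{"claw":50,"linear":[0,0,0],"delta_rot":[0,0,0]},{"claw":50,"linear":[0,0,0],"delta_rot":[0,0,0]},{"claw":50,"linear":[0,0,0],"delta_rot":[0,0,0]},{"claw":50,"linear":[0,0,0],"delta_rot":[0,0,0]},{"claw":50,"linear":[0,0,0],"delta_rot":[0,0,0]}]' 25
```

```text
t: 2.3
tool_pos: [0.5856, 0.4096, 0.0375]
ee_rot: [180.0, 0.1, -170.0]
ft_force: [-0.6, 0.5, 6.3]
width: 0.0638
gripper_force: 24.9
```

```bash
python3 -m crank '[{"claw":50,"linear":[0,0,15],"delta_rot":[0,0,0]},{"claw":50,"linear":[0,0,30],"delta_rot":[0,0,0]},{"claw":50,"linear":[0,0,35],"delta_rot":[0,0,0]},{"claw":50,"linear":[0,0,25],"delta_rot":[0,0,0]},{"claw":50,"linear":[0,0,0],"delta_rot":[0,0,0]}]' 25
python3 -m crank '[{"claw":50,"linear":[-2,-20,0],"delta_rot":[0,0,-1]},{"claw":50,"linear":[-4,-35,0],"delta_rot":[0,0,-2]},{"claw":50,"linear":[-4,-40,0],"delta_rot":[0,0,-2]},{"claw":50,"linear":[-4,-40,0],"delta_rot":[0,0,-2]},{"claw":50,"linear":[-4,-40,0],"delta_rot":[0,0,-2]},{"claw":50,"linear":[-4,-40,0],"delta_rot":[0,0,-2]},{"claw":50,"linear":[-4,-40,0],"delta_rot":[0,0,-2]},{"claw":50,"linear":[-4,-40,0],"delta_rot":[0,0,-2]},{"claw":50,"linear":[-4,-40,0],"delta_rot":[0,0,-2]},{"claw":50,"linear":[-4,-40,0],"delta_rot":[0,0,-2.3]},{"claw":50,"linear":[-4,-40,0],"delta_rot":[0,0,0]}]' 25
python3 -m crank '[{"claw":50,"linear":[-4,-40,0],"delta_rot":[0,0,0]},{"claw":50,"linear":[-4,-40,0],"delta_rot":[0,0,0]},{"claw":50,"linear":[-4,-40,0],"delta_rot":[0,0,0]},{"claw":50,"linear":[-4,-40,0],"delta_rot":[0,0,0]},{"claw":50,"linear":[-4,-40,0],"delta_rot":[0,0,0]},{"claw":50,"linear":[-4,-40,0],"delta_rot":[0,0,0]},{"claw":50,"linear":[-4,-30,0],"delta_rot":[0,0,0]},{"claw":50,"linear":[-2,-15,0],"delta_rot":[0,0,0]},{"claw":50,"linear":[0,0,0],"delta_rot":[0,0,0]},{"claw":50,"linear":[0,0,0],"delta_rot":[0,0,0]}]' 25
python3 -c "
from cell import bot;import cv2,numpy as np
c=bot.camera('top');cv2.imwrite('pics/t1.png',cv2.resize(c['frame'][130:270,340:520],None,fx=4,fy=4));np.savez('t1.npz',**c)"
```

```text
t: 2.8
tool_pos: [0.5872, 0.4103, 0.1465]
ee_rot: [179.9, 0.5, -170.0]
ft_force: [-0.1, 0.5, -0.8]
width: 0.0638
gripper_force: 24.9
t: 3.9
tool_pos: [0.541, -0.0072, 0.139]
ee_rot: [180.0, -0.2, 170.6]
ft_force: [1.5, 0.0, -3.1]
width: 0.0639
gripper_force: 24.9
t: 4.9
tool_pos: [0.5124, -0.2894, 0.1398]
ee_rot: [179.9, -0.1, 170.7]
ft_force: [-0.5, 0.5, -1.6]
width: 0.0636
gripper_force: 24.9
```

View pics/t1.png

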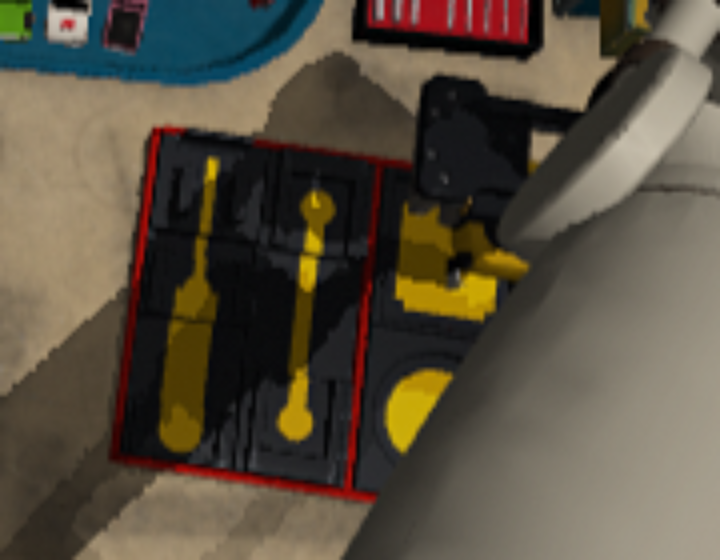

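The tape is held, hanging above its socket at about (455,230) in the crop. I'll lower it.

```bash
python3 -m crank '[{"claw":50,"linear":[3,-1,-25],"delta_rot":[0,0,0]},{"claw":50,"linear":[0,0,-25],"delta_rot":[0,0,0]},{"claw":50,"linear":[0,0,-20],"delta_rot":[0,0,0]},{"claw":50,"linear":[0,0,-10],"delta_rot":[0,0,0]},{"claw":50,"linear":[0,0,-8],"delta_rot":[0,0,0]},{"claw":50,"linear":[0,0,-4],"delta_rot":[0,0,0]},{"claw":50,"linear":[0,0,-2],"delta_rot":[0,0,0]},{"claw":50,"linear":[0,0,0],"delta_rot":[0,0,0]},{"claw":50,"linear":[0,0,0],"delta_rot":[0,0,0]}]' 25
```

```text
t: 5.85
tool_pos: [0.5161, -0.2924, 0.0476]
ee_rot: [-180.0, 0.1, 170.7]
ft_force: [0.9, 0.7, -2.4]
width: 0.0639
gripper_force: 24.9
```

```bash
python3 -m crank '[{"claw":50,"linear":[0,1,-2],"delta_rot":[0,0,0]},{"claw":50,"linear":[0,1,-1],"delta_rot":[0,0,0]},{"claw":50,"linear":[0,0,0],"delta_rot":[0,0,0]},{"claw":50,"linear":[0,0,0],"delta_rot":[0,0,0]}]' 25
```

```text
t: 6.25
tool_pos: [0.516, -0.2906, 0.0446]
ee_rot: [-179.9, 0.1, 170.7]
ft_force: [-1.9, -1.5, 3.9]
width: 0.0636
gripper_force: 24.9
```

Contact is at seat height. I'll release, rise, and go to the yellow screwdriver.

```bash
python3 -m crank '[{"claw":72,"linear":[0,0,0],"delta_rot":[0,0,0]},{"claw":72,"linear":[0,0,0],"delta_rot":[0,0,0]},{"claw":72,"linear":[0,0,0],"delta_rot":[0,0,0]},{"claw":72,"linear":[0,0,10],"delta_rot":[0,0,0]},{"claw":72,"linear":[0,0,30],"delta_rot":[0,0,0]},{"claw":72,"linear":[0,0,40],"delta_rot":[0,0,0]},{"claw":60,"linear":[-1,15,20],"delta_rot":[0,0,-1]},{"claw":60,"linear":[-2,35,0],"delta_rot":[0,0,-0.5]},{"claw":60,"linear":[-2,40,0],"delta_rot":[0,0,0]},{"claw":60,"linear":[-2,40,0],"delta_rot":[0,0,0]},{"claw":60,"linear":[-2,40,0],"delta_rot":[0,0,0]}]' 25
python3 -m crank '[{"claw":60,"linear":[-2,40,0],"delta_rot":[0,0,0]},{"claw":60,"linear":[-2,40,0],"delta_rot":[0,0,0]},{"claw":60,"linear":[-2,40,0],"delta_rot":[0,0,0]},{"claw":60,"linear":[-2,40,0],"delta_rot":[0,0,0]},{"claw":60,"linear":[-2,40,0],"delta_rot":[0,0,0]},{"claw":60,"linear":[-3,40,0],"delta_rot":[0,0,0]},{"claw":60,"linear":[-3,40,0],"delta_rot":[0,0,0]},{"claw":60,"linear":[-3,40,0],"delta_rot":[0,0,0]},{"claw":60,"linear":[-2,30,0],"delta_rot":[0,0,0]},{"claw":60,"linear":[-1,10,0],"delta_rot":[0,0,0]},{"claw":60,"linear":[0,0,0],"delta_rot":[0,0,0]},{"claw":60,"linear":[0,0,0],"delta_rot":[0,0,0]}]' 25
python3 - <<'E'
from h import *
from cell import bot
c=bot.camera('top'); np.savez('t2.npz',**c); P=cloud(c); f=c["frame"]; H,S,V=cv2.split(cv2.cvtColor(f,cv2.COLOR_BGR2HSV))
z=P[...,2]; m=(np.hypot(P[...,0]-.514,P[...,1]+.29)<.07)&(z>.026)&(z<.06); print("tape",m.sum(),rect(P[m][:,:2]),np.median(z[m]))
cv2.imwrite('pics/t2.png',cv2.resize(f[130:270,210:480],None,fx=2.9,fy=2.9))
E
```

```text
t: 7.35
tool_pos: [0.5066, -0.1185, 0.1446]
ee_rot: [-180.0, 0.1, 169.2]
ft_force: [0.8, 0.5, 0.3]
width: 0.06
gripper_force: 0.0
t: 8.55
tool_pos: [0.4848, 0.2392, 0.1439]
ee_rot: [-180.0, 0.0, 169.2]
ft_force: [-0.2, -0.3, 0.9]
width: 0.0598
gripper_force: 0.0
tape 625 c=(513.9,-272.3) size 98.7x73.6 longaxis 84.7 0.03672526252372057
```

View pics/t2.png

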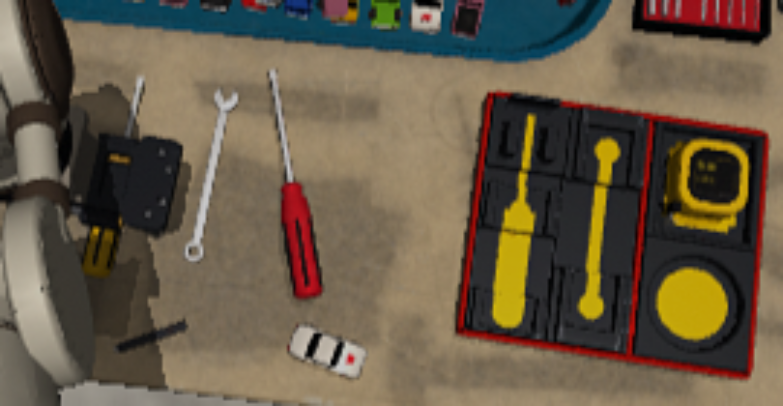

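The tape lies in its socket (crop (708,180), top height 37 mm, so it's seated). The gripper is over the yellow driver's handle, so I'll descend and grip.

```bash
python3 -m crank '[{"claw":60,"linear":[2,0,-30],"delta_rot":[0,0,0]},{"claw":60,"linear":[0,0,-30],"delta_rot":[0,0,0]},{"claw":60,"linear":[0,0,-30],"delta_rot":[0,0,0]},{"claw":60,"linear":[0,0,-18],"delta_rot":[0,0,0]},{"claw":60,"linear":[0,0,-10],"delta_rot":[0,0,0]},{"claw":60,"linear":[0,0,0],"delta_rot":[0,0,0]},{"claw":15,"linear":[0,0,0],"delta_rot":[0,0,0]},{"claw":15,"linear":[0,0,0],"delta_rot":[0,0,0]},{"claw":15,"linear":[0,0,0],"delta_rot":[0,0,0]},{"claw":15,"linear":[0,0,0],"delta_rot":[0,0,0]},{"claw":15,"linear":[0,0,0],"delta_rot":[0,0,0]}]' 25
python3 -m crank '[{"claw":15,"linear":[0,0,0],"delta_rot":[0,0,0]},{"claw":15,"linear":[0,0,0],"delta_rot":[0,0,0]}]' 25
```

```text
t: 9.7
tool_pos: [0.4871, 0.2402, 0.0264]
ee_rot: [180.0, 0.1, 169.2]
ft_force: [-0.8, -0.6, 2.2]
width: 0.0269
gripper_force: 25.0
t: 9.9
tool_pos: [0.4871, 0.2402, 0.0264]
ee_rot: [180.0, 0.0, 169.2]
ft_force: [-1.5, -0.8, 5.5]
width: 0.0267
gripper_force: 25.0
```

```bash
python3 -m crank '[{"claw":15,"linear":[0,0,15],"delta_rot":[0,0,0]},{"claw":15,"linear":[0,0,30],"delta_rot":[0,0,0]},{"claw":15,"linear":[0,0,35],"delta_rot":[0,0,0]},{"claw":15,"linear":[-2,-15,25],"delta_rot":[0,0,0]},{"claw":15,"linear":[-4,-35,5],"delta_rot":[0,0,0.5]},{"claw":15,"linear":[-4,-40,0],"delta_rot":[0,0,0.5]},{"claw":15,"linear":[-5,-40,0],"delta_rot":[0,0,0.5]},{"claw":15,"linear":[-5,-40,0],"delta_rot":[0,0,0]},{"claw":15,"linear":[-5,-40,0],"delta_rot":[0,0,0]},{"claw":15,"linear":[-5,-40,0],"delta_rot":[0,0,0]},{"claw":15,"linear":[-5,-40,0],"delta_rot":[0,0,0]},{"claw":15,"linear":[-3,-40,0],"delta_rot":[0,0,0]}]' 25
python3 -m crank '[{"claw":15,"linear":[-2,-20,0],"delta_rot":[0,0,0]},{"claw":15,"linear":[-1,-6,0],"delta_rot":[0,0,0]},{"claw":15,"linear":[0,0,0],"delta_rot":[0,0,0]},{"claw":15,"linear":[0,0,0],"delta_rot":[0,0,0]}]' 25
python3 - <<'E'
from h import *
from cell import bot
print(bot.observe()["tool_pos"])
for n in("top","scene"):
    c=bot.camera(n); np.savez(f't3{n}.npz',**c); P=cloud(c); z=P[...,2]
    m=(np.hypot(P[...,0]-.54,P[...,1]+.13)<.075)&(z>.08)&(z<.16); p=P[m]; print(n,m.sum(), np.c_[p[:,0]//.02*.02,p][::max(1,len(p)//8)].round(3).tolist())
a=cv2.resize(np.load('t3top.npz')["frame"][130:270,350:490],(560,560)); b=cv2.resize(np.load('t3scene.npz')["frame"][170:280,150:300],None,fx=2,fy=2)
cv2.imwrite('pics/t3.png',np.hstack([a[:,:480],cv2.copyMakeBorder(b,0,340,0,0,0)]))
E
```

```text
t: 11.1
tool_pos: [0.448, -0.0913, 0.1363]
ee_rot: [180.0, 0.0, 170.7]
ft_force: [1.4, -0.0, -1.1]
width: 0.0271
gripper_force: 25.0
t: 11.5
tool_pos: [0.4456, -0.1148, 0.1358]
ee_rot: [180.0, -0.0, 170.7]
ft_force: [0.6, -0.2, -1.9]
width: 0.027
gripper_force: 25.0
[ 0.44560828 -0.1148376   0.135795  ]
top 0 []
scene 174 [[0.46, 0.468, -0.121, 0.139], [0.46, 0.475, -0.121, 0.135], [0.46, 0.479, -0.12, 0.13], [0.48, 0.484, -0.116, 0.127], [0.48, 0.487, -0.131, 0.124], [0.48, 0.498, -0.118, 0.122], [0.5, 0.513, -0.124, 0.12], [0.54, 0.546, -0.129, 0.123], [0.56, 0.575, -0.137, 0.124]]
```

View pics/t3.png

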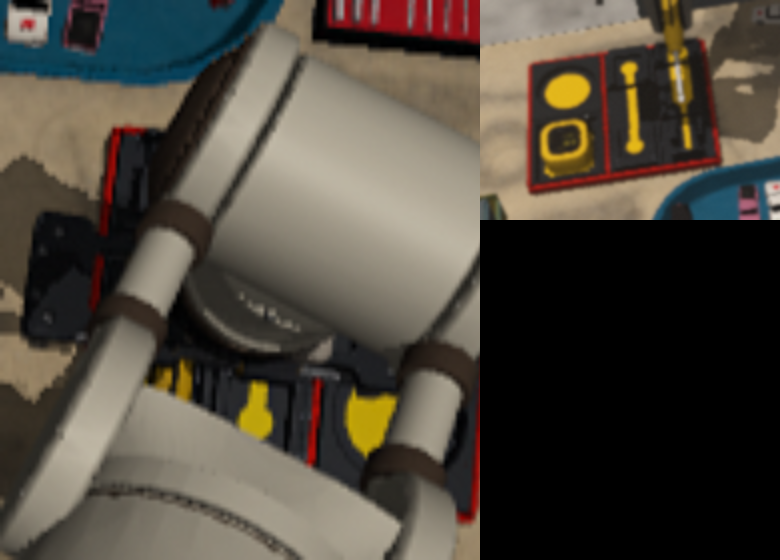

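The screwdriver hangs level (shaft at z≈0.124, lined up above its cradle; scene inset (680,80)). I'll lower it into the cradle.

```bash
python3 -m crank '[{"claw":15,"linear":[1,-2,-25],"delta_rot":[0,0,0]},{"claw":15,"linear":[0,0,-25],"delta_rot":[0,0,0]},{"claw":15,"linear":[0,0,-15],"delta_rot":[0,0,0]},{"claw":15,"linear":[0,0,-10],"delta_rot":[0,0,0]},{"claw":15,"linear":[0,0,-8],"delta_rot":[0,0,0]},{"claw":15,"linear":[0,0,-5],"delta_rot":[0,0,0]},{"claw":15,"linear":[0,0,-2],"delta_rot":[0,0,0]},{"claw":15,"linear":[0,0,-1],"delta_rot":[0,0,0]},{"claw":15,"linear":[0,0,0],"delta_rot":[0,0,0]},{"claw":15,"linear":[0,0,0],"delta_rot":[0,0,0]}]' 25
```

```text
t: 12.6
tool_pos: [0.447, -0.1181, 0.0452]
ee_rot: [-180.0, 0.0, 170.7]
ft_force: [0.3, 0.4, -0.7]
width: 0.0269
gripper_force: 25.0
```

```bash
python3 -m crank '[{"claw":15,"linear":[0,1,-2],"delta_rot":[0,0,0]},{"claw":15,"linear":[0,0,0],"delta_rot":[0,0,0]},{"claw":15,"linear":[0,0,0],"delta_rot":[0,0,0]},{"claw":37,"linear":[0,0,0],"delta_rot":[0,0,0]},{"claw":37,"linear":[0,0,0],"delta_rot":[0,0,0]},{"claw":37,"linear":[0,0,0],"delta_rot":[0,0,0]},{"claw":37,"linear":[0,0,10],"delta_rot":[0,0,0]},{"claw":37,"linear":[0,0,30],"delta_rot":[0,0,0]},{"claw":37,"linear":[0,0,35],"delta_rot":[0,0,0]},{"claw":50,"linear":[5,15,20],"delta_rot":[0,0,-1]},{"claw":50,"linear":[10,32,0],"delta_rot":[0,0,0]},{"claw":50,"linear":[12,38,0],"delta_rot":[0,0,0]}]' 25
python3 -m crank '[{"claw":50,"linear":[12,38,0],"delta_rot":[0,0,0]},{"claw":50,"linear":[12,38,0],"delta_rot":[0,0,0]},{"claw":50,"linear":[12,38,0],"delta_rot":[0,0,0]},{"claw":50,"linear":[12,38,0],"delta_rot":[0,0,0]},{"claw":50,"linear":[6,25,0],"delta_rot":[0,0,0]},{"claw":50,"linear":[2,5,0],"delta_rot":[0,0,0]},{"claw":50,"linear":[0,0,0],"delta_rot":[0,0,0]},{"claw":50,"linear":[0,0,0],"delta_rot":[0,0,0]}]' 25
python3 - <<'E'
from h import *
from cell import bot
print(bot.observe()["tool_pos"])
c=bot.camera('top'); P=cloud(c); f=c["frame"]; H,S,V=cv2.split(cv2.cvtColor(f,cv2.COLOR_BGR2HSV))
z=P[...,2]; m=(np.hypot(P[...,0]-.45,P[...,1]+.117)<.06)&(z>.028)&(z<.06); print("handle",m.sum(),rect(P[m][:,:2]),np.percentile(z[m],[50,95]))
cv2.imwrite('pics/t4.png',cv2.resize(f[140:270,360:490],(640,640)))
E
```

```text
t: 13.8
tool_pos: [0.4748, -0.0319, 0.1397]
ee_rot: [-180.0, 0.2, 169.6]
ft_force: [0.8, -0.6, -0.4]
width: 0.0498
gripper_force: 0.0
t: 14.6
tool_pos: [0.5295, 0.1491, 0.1379]
ee_rot: [-180.0, -0.0, 169.6]
ft_force: [-0.3, -0.7, 0.3]
width: 0.0499
gripper_force: 0.0
[0.52950699 0.14912346 0.13792918]
handle 423 c=(451.0,-122.5) size 112.2x39.8 longaxis -7.7 [0.04106555 0.04548495]
```

View pics/t4.png

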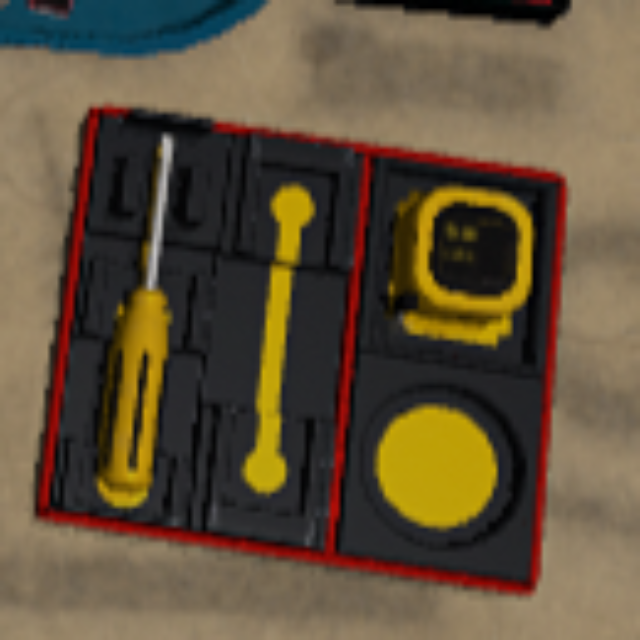

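The screwdriver lies in its cradle with the shaft between the fork posts (crop (165,200)), and the tape is in its well at (470,255). I'll measure how well each is centred, and descend on the spanner.

```bash
python3 - <<'E'
from h import *
from cell import bot
c=bot.camera('top'); np.savez('t5.npz',**c); P=cloud(c); f=c["frame"]; z=P[...,2]; H,S,V=cv2.split(cv2.cvtColor(f,cv2.COLOR_BGR2HSV))
yaw=np.radians(-9.3); A=np.array([[np.cos(yaw),np.sin(yaw)],[-np.sin(yaw),np.cos(yaw)]])
def rep(n,m,o):
    q=(P[m][:,:2]-o)@A.T*1000; print(n,m.sum(),"x",np.percentile(q[:,0],[1,99]).round(1),"y",np.percentile(q[:,1],[1,99]).round(1),"z",np.percentile(z[m],[5,50,95]).round(3))
o=np.array([.487,-.123]); d=lambda x,y,r:np.hypot(P[...,0]-x,P[...,1]-y)<r
rep("handle top",d(.446,-.117,.07)&(z>.038)&(z<.055)&(H>20)&(H<33)&(S>150),o)
bright=(S<60)&(V>120)
rep("shaft",d(.54,-.132,.06)&bright&(z>.022)&(z<.045),o)
rep("tape",d(.514,-.29,.06)&(z>.03),np.array([.5137,-.2897])); rep("tape low",d(.514,-.29,.06)&(z>.014),np.array([.5137,-.2897]))
E
python3 -m crank '[{"claw":50,"linear":[0,0,-30],"delta_rot":[0,0,0]},{"claw":50,"linear":[0,0,-30],"delta_rot":[0,0,0]},{"claw":50,"linear":[0,0,-30],"delta_rot":[0,0,0]},{"claw":50,"linear":[0,0,-15],"delta_rot":[0,0,0]},{"claw":50,"linear":[0,0,-8],"delta_rot":[0,0,0]},{"claw":50,"linear":[0,0,-2],"delta_rot":[0,0,0]},{"claw":50,"linear":[0,0,0],"delta_rot":[0,0,0]},{"claw":50,"linear":[0,0,0],"delta_rot":[0,0,0]}]' 25
```

```text
handle top 294 x [-91.1   6.5] y [-9.8 11.4] z [0.039 0.042 0.046]
shaft 52 x [13.1 92.2] y [-2.   2.4] z [0.03  0.033 0.037]
tape 594 x [-30.7  33.2] y [-29.4  30.4] z [0.033 0.037 0.04 ]
tape low 1028 x [-57.   54.1] y [-51.2  57.1] z [0.015 0.034 0.039]
t: 15.5
tool_pos: [0.5309, 0.1501, 0.0242]
ee_rot: [180.0, 0.1, 169.7]
ft_force: [-0.8, 0.1, -0.1]
width: 0.0503
gripper_force: 0.0
```

Driver and tape are both centred to about 1 mm. Now I'll grip the spanner.

```bash
python3 -m crank '[{"claw":50,"linear":[0,0,-2],"delta_rot":[0,0,0]},{"claw":50,"linear":[0,0,-1],"delta_rot":[0,0,0]},{"claw":50,"linear":[0,0,0],"delta_rot":[0,0,0]},{"claw":10,"linear":[0,0,0],"delta_rot":[0,0,0]},{"claw":10,"linear":[0,0,0],"delta_rot":[0,0,0]},{"claw":10,"linear":[0,0,0],"delta_rot":[0,0,0]},{"claw":10,"linear":[0,0,0],"delta_rot":[0,0,0]},{"claw":10,"linear":[0,0,0],"delta_rot":[0,0,0]},{"claw":10,"linear":[0,0,0],"delta_rot":[0,0,0]},{"claw":10,"linear":[0,0,0],"delta_rot":[0,0,0]}]' 25
```

```text
t: 16.5
tool_pos: [0.5297, 0.1501, 0.0198]
ee_rot: [-180.0, 0.0, 169.7]
ft_force: [0.5, -0.3, 0.4]
width: 0.0211
gripper_force: 25.0
```

```bash
python3 -m crank '[{"claw":10,"linear":[0,0,15],"delta_rot":[0,0,0]},{"claw":10,"linear":[0,0,30],"delta_rot":[0,0,0]},{"claw":10,"linear":[0,0,40],"delta_rot":[0,0,0]},{"claw":10,"linear":[-2,-15,25],"delta_rot":[0,0,0.5]},{"claw":10,"linear":[-5,-32,5],"delta_rot":[0,0,0.5]},{"claw":10,"linear":[-6,-38,0],"delta_rot":[0,0,0]},{"claw":10,"linear":[-6,-38,0],"delta_rot":[0,0,0]},{"claw":10,"linear":[-6,-38,0],"delta_rot":[0,0,0]},{"claw":10,"linear":[-6,-38,0],"delta_rot":[0,0,0]},{"claw":10,"linear":[-6,-38,0],"delta_rot":[0,0,0]},{"claw":10,"linear":[-6,-38,0],"delta_rot":[0,0,0]},{"claw":10,"linear":[-6,-38,0],"delta_rot":[0,0,0]}]' 25
python3 -m crank '[{"claw":10,"linear":[-3,-23,0],"delta_rot":[0,0,0]},{"claw":10,"linear":[-2,-7,0],"delta_rot":[0,0,0]},{"claw":10,"linear":[0,0,0],"delta_rot":[0,0,0]},{"claw":10,"linear":[0,0,0],"delta_rot":[0,0,0]}]' 25
python3 - <<'E'
from h import *
from cell import bot
c=bot.camera("scene"); cv2.imwrite('pics/t6.png',cv2.resize(c["frame"][150:290,130:320],None,fx=3.5,fy=3.5)); P=cloud(c); z=P[...,2]
m=(np.hypot(P[...,0]-.53,P[...,1]+.2)<.06)&(z>.09)&(z<.13); p=P[m]; print(m.sum(),p[np.argsort(p[:,0])][::max(1,len(p)//8)].round(3).tolist())
E
```

```text
t: 17.7
tool_pos: [0.4804, -0.1645, 0.136]
ee_rot: [-180.0, 0.1, 170.7]
ft_force: [0.6, -0.2, -1.0]
width: 0.0211
gripper_force: 25.0
t: 18.1
tool_pos: [0.4757, -0.1919, 0.135]
ee_rot: [180.0, -0.0, 170.7]
ft_force: [-0.1, 0.5, -0.9]
width: 0.0209
gripper_force: 25.0
149 [[0.471, -0.202, 0.122], [0.482, -0.214, 0.115], [0.486, -0.196, 0.116], [0.489, -0.176, 0.128], [0.5, -0.194, 0.115], [0.519, -0.203, 0.116], [0.537, -0.201, 0.12], [0.549, -0.206, 0.119], [0.556, -0.215, 0.12]]
```

View pics/t6.png

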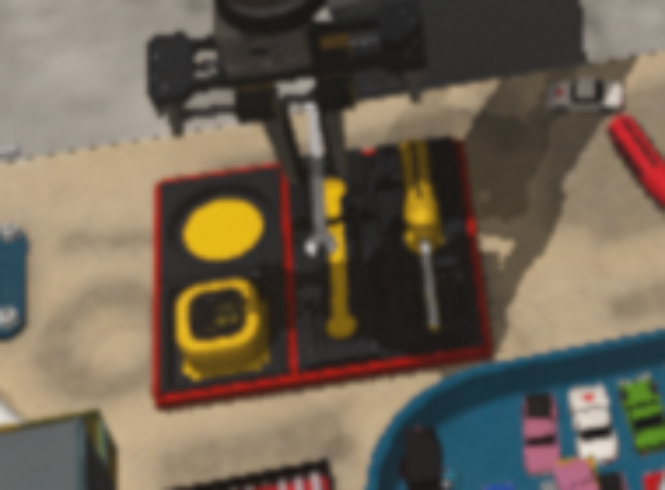

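The spanner hangs from the gripper above its cradle, jaw at (320,245) in the crop, reaching x≈0.556 as expected. I'll lower it.

```bash
python3 -m crank '[{"claw":10,"linear":[0,-1,-25],"delta_rot":[0,0,0]},{"claw":10,"linear":[0,0,-25],"delta_rot":[0,0,0]},{"claw":10,"linear":[0,0,-20],"delta_rot":[0,0,0]},{"claw":10,"linear":[0,0,-10],"delta_rot":[0,0,0]},{"claw":10,"linear":[0,0,-8],"delta_rot":[0,0,0]},{"claw":10,"linear":[0,0,-5],"delta_rot":[0,0,0]},{"claw":10,"linear":[0,0,-3],"delta_rot":[0,0,0]},{"claw":10,"linear":[0,0,0],"delta_rot":[0,0,0]},{"claw":10,"linear":[0,0,0],"delta_rot":[0,0,0]}]' 25
```

```text
t: 19.05
tool_pos: [0.4761, -0.1942, 0.0394]
ee_rot: [-180.0, 0.1, 170.7]
ft_force: [-0.3, -0.4, -0.2]
width: 0.0209
gripper_force: 25.0
```

```bash
python3 -m crank '[{"claw":10,"linear":[0,1,-2],"delta_rot":[0,0,0]},{"claw":10,"linear":[0,0,-1],"delta_rot":[0,0,0]},{"claw":10,"linear":[0,0,0],"delta_rot":[0,0,0]},{"claw":29,"linear":[0,0,0],"delta_rot":[0,0,0]},{"claw":29,"linear":[0,0,0],"delta_rot":[0,0,0]},{"claw":29,"linear":[0,0,0],"delta_rot":[0,0,0]},{"claw":29,"linear":[0,0,10],"delta_rot":[0,0,0]},{"claw":29,"linear":[0,0,30],"delta_rot":[0,0,0]},{"claw":29,"linear":[0,0,40],"delta_rot":[0,0,0]},{"claw":82,"linear":[0,15,30],"delta_rot":[0,0,0]},{"claw":82,"linear":[-1,30,5],"delta_rot":[0,0,0]},{"claw":82,"linear":[-1,40,0],"delta_rot":[0,0,0]}]' 25
python3 -m crank '[{"claw":82,"linear":[-1,40,0],"delta_rot":[0,0,0]},{"claw":82,"linear":[-1,40,0],"delta_rot":[0,0,0]},{"claw":82,"linear":[-1,40,0],"delta_rot":[0,0,0]},{"claw":82,"linear":[-1,40,0],"delta_rot":[0,0,0]},{"claw":82,"linear":[-1,40,0],"delta_rot":[0,0,0]},{"claw":82,"linear":[-1,40,0],"delta_rot":[0,0,0]},{"claw":82,"linear":[-1,40,0],"delta_rot":[0,0,0]},{"claw":82,"linear":[-1,40,0],"delta_rot":[0,0,0]},{"claw":82,"linear":[-1,40,0],"delta_rot":[0,0,0]},{"claw":82,"linear":[-1,40,0],"delta_rot":[0,0,0]},{"claw":82,"linear":[-1,40,0],"delta_rot":[0,0,0]},{"claw":82,"linear":[-1,40,0],"delta_rot":[0,0,0]}]' 25
python3 -m crank '[{"claw":82,"linear":[0,25,0],"delta_rot":[0,0,0]},{"claw":82,"linear":[0,5,0],"delta_rot":[0,0,0]},{"claw":82,"linear":[0,0,0],"delta_rot":[0,0,0]},{"claw":82,"linear":[0,0,0],"delta_rot":[0,0,0]}]' 25
python3 - <<'E'
from h import *
from cell import bot
c=bot.camera('top'); np.savez('t7.npz',**c); P=cloud(c); f=c["frame"]; z=P[...,2]; H,S,V=cv2.split(cv2.cvtColor(f,cv2.COLOR_BGR2HSV))
m=(np.hypot(P[...,0]-.476,P[...,1]+.193)<.1)&(S<60)&(V>120)&(np.hypot(P[...,0]-.54,P[...,1]+.132)>.05); n,l,s,_=cv2.connectedComponentsWithStats(m.astype(np.uint8)); m=l==1+np.argmax(s[1:,4])
print(m.sum(),rect(P[m][:,:2]),np.percentile(z[m],[5,50,95]).round(3))
a=cv2.resize(f[140:270,360:490],(400,400)); c=bot.camera('scene'); b=cv2.resize(c["frame"][90:240,340:500],(400,375)); cv2.imwrite('pics/t7.png',np.hstack([a,cv2.copyMakeBorder(b,0,25,0,0,0)]))
E
```

```text
t: 20.25
tool_pos: [0.4751, -0.1087, 0.1537]
ee_rot: [-179.9, 0.3, 170.6]
ft_force: [-0.6, -0.1, 0.2]
width: 0.0508
gripper_force: 0.0
t: 21.45
tool_pos: [0.4614, 0.3739, 0.1515]
ee_rot: [180.0, 0.0, 170.7]
ft_force: [0.9, 0.2, 0.0]
width: 0.0822
gripper_force: 0.0
t: 21.85
tool_pos: [0.4618, 0.401, 0.1509]
ee_rot: [-180.0, -0.0, 170.6]
ft_force: [0.3, -0.8, 0.3]
width: 0.082
gripper_force: 0.0
210 c=(476.1,-192.9) size 161.2x19.2 longaxis -9.4 [0.018 0.021 0.024]
```

View pics/t7.png

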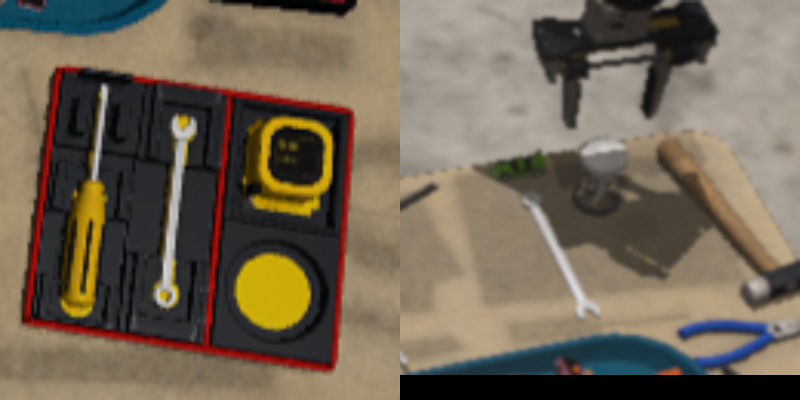

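The spanner is seated (centre (476,−193), 161 mm long, top at 21 mm). The jar stands under the gripper, so I'll grip it.

```bash
python3 -m crank '[{"claw":82,"linear":[-1,2,-25],"delta_rot":[0,0,0]},{"claw":82,"linear":[0,0,-25],"delta_rot":[0,0,0]},{"claw":82,"linear":[0,0,-20],"delta_rot":[0,0,0]},{"claw":82,"linear":[0,0,-15],"delta_rot":[0,0,0]},{"claw":82,"linear":[0,0,-12],"delta_rot":[0,0,0]},{"claw":82,"linear":[0,0,-8],"delta_rot":[0,0,0]},{"claw":82,"linear":[0,0,0],"delta_rot":[0,0,0]},{"claw":82,"linear":[0,0,0],"delta_rot":[0,0,0]}]' 25
python3 -m crank '[{"claw":74,"linear":[0,0,0],"delta_rot":[0,0,0]},{"claw":69,"linear":[0,0,0],"delta_rot":[0,0,0]},{"claw":65,"linear":[0,0,0],"delta_rot":[0,0,0]},{"claw":61,"linear":[0,0,0],"delta_rot":[0,0,0]},{"claw":50,"linear":[0,0,0],"delta_rot":[0,0,0]},{"claw":50,"linear":[0,0,0],"delta_rot":[0,0,0]},{"claw":50,"linear":[0,0,0],"delta_rot":[0,0,0]},{"claw":50,"linear":[0,0,0],"delta_rot":[0,0,0]},{"claw":50,"linear":[0,0,0],"delta_rot":[0,0,0]}]' 25
```

```text
t: 22.75
tool_pos: [0.4611, 0.4043, 0.0465]
ee_rot: [180.0, 0.0, 170.7]
ft_force: [1.0, -0.1, 0.4]
width: 0.0821
gripper_force: 0.0
t: 23.65
tool_pos: [0.4609, 0.4043, 0.0462]
ee_rot: [180.0, 0.0, 170.7]
ft_force: [-1.4, 1.0, 4.4]
width: 0.0615
gripper_force: 25.0
```

```bash
python3 -m crank '[{"claw":50,"linear":[0,0,15],"delta_rot":[0,0,0]},{"claw":50,"linear":[0,0,25],"delta_rot":[0,0,0]},{"claw":50,"linear":[0,0,30],"delta_rot":[0,0,0]},{"claw":50,"linear":[0,0,25],"delta_rot":[0,0,0]},{"claw":50,"linear":[-1,-15,15],"delta_rot":[0,0,0]},{"claw":50,"linear":[-2,-25,0],"delta_rot":[0,0,0]},{"claw":50,"linear":[-3,-35,0],"delta_rot":[0,0,0]},{"claw":50,"linear":[-3,-35,0],"delta_rot":[0,0,0]},{"claw":50,"linear":[-3,-35,0],"delta_rot":[0,0,0]},{"claw":50,"linear":[-3,-35,0],"delta_rot":[0,0,0]},{"claw":50,"linear":[-3,-35,0],"delta_rot":[0,0,0]},{"claw":50,"linear":[-3,-35,0],"delta_rot":[0,0,0]}]' 25
python3 -m crank '[{"claw":50,"linear":[-3,-35,0],"delta_rot":[0,0,0]},{"claw":50,"linear":[-3,-35,0],"delta_rot":[0,0,0]},{"claw":50,"linear":[-3,-35,0],"delta_rot":[0,0,0]},{"claw":50,"linear":[-3,-35,0],"delta_rot":[0,0,0]},{"claw":50,"linear":[-3,-35,0],"delta_rot":[0,0,0]},{"claw":50,"linear":[-3,-35,0],"delta_rot":[0,0,0]},{"claw":50,"linear":[-3,-35,0],"delta_rot":[0,0,0]},{"claw":50,"linear":[-3,-35,0],"delta_rot":[0,0,0]},{"claw":50,"linear":[-2,-35,0],"delta_rot":[0,0,0]},{"claw":50,"linear":[-2,-35,0],"delta_rot":[0,0,0]},{"claw":50,"linear":[-1,-25,0],"delta_rot":[0,0,0]},{"claw":50,"linear":[0,-17,0],"delta_rot":[0,0,0]}]' 25
python3 -m crank '[{"claw":50,"linear":[0,0,0],"delta_rot":[0,0,0]},{"claw":50,"linear":[0,0,0],"delta_rot":[0,0,0]}]' 25
python3 - <<'E'
from h import *
from cell import bot
c=bot.camera("scene"); cv2.imwrite('pics/t8.png',cv2.resize(c["frame"][130:280,130:320],None,fx=3.5,fy=3.5))
E
```

```text
t: 24.85
tool_pos: [0.4389, 0.1526, 0.1559]
ee_rot: [-180.0, -0.0, 170.7]
ft_force: [1.2, -0.2, -1.4]
width: 0.0618
gripper_force: 25.0
t: 26.05
tool_pos: [0.41, -0.2395, 0.156]
ee_rot: [-180.0, -0.0, 170.6]
ft_force: [-0.2, -0.9, -1.4]
width: 0.0616
gripper_force: 25.0
t: 26.25
tool_pos: [0.4105, -0.2371, 0.1556]
ee_rot: [179.9, -0.0, 170.7]
ft_force: [-0.1, 0.1, -2.6]
width: 0.062
gripper_force: 25.0
```

View pics/t8.png

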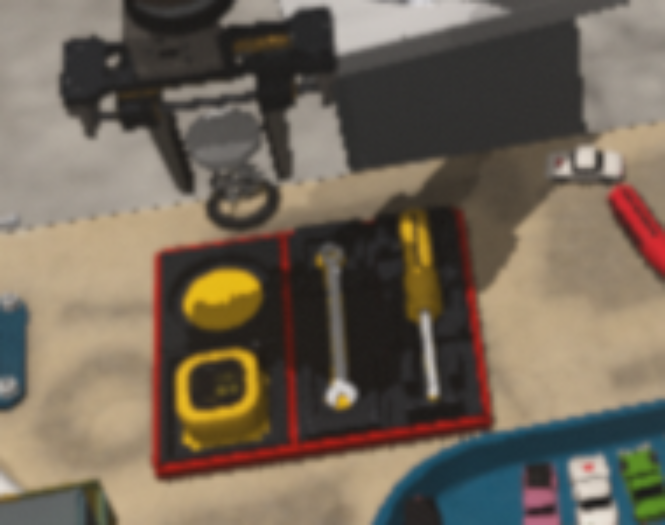

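The jar is held upright at (235,170) in the crop, still 36 mm short in y. I'll shift it and lower.

```bash
python3 -m crank '[{"claw":50,"linear":[-1,-20,0],"delta_rot":[0,0,0]},{"claw":50,"linear":[0,-16,0],"delta_rot":[0,0,0]},{"claw":50,"linear":[0,0,0],"delta_rot":[0,0,0]},{"claw":50,"linear":[0,0,-20],"delta_rot":[0,0,0]},{"claw":50,"linear":[0,0,-25],"delta_rot":[0,0,0]},{"claw":50,"linear":[0,0,-20],"delta_rot":[0,0,0]},{"claw":50,"linear":[0,0,-15],"delta_rot":[0,0,0]},{"claw":50,"linear":[0,0,-10],"delta_rot":[0,0,0]},{"claw":50,"linear":[0,0,-8],"delta_rot":[0,0,0]},{"claw":50,"linear":[0,0,0],"delta_rot":[0,0,0]},{"claw":50,"linear":[0,0,0],"delta_rot":[0,0,0]}]' 25
```

```text
t: 27.4
tool_pos: [0.41, -0.2741, 0.0583]
ee_rot: [-180.0, 0.0, 170.7]
ft_force: [0.9, -0.5, -1.6]
width: 0.0617
gripper_force: 25.0
```

```bash
python3 -m crank '[{"claw":50,"linear":[0,1,-3],"delta_rot":[0,0,0]},{"claw":50,"linear":[0,0,-1],"delta_rot":[0,0,0]},{"claw":50,"linear":[0,0,-1],"delta_rot":[0,0,0]},{"claw":50,"linear":[0,0,0],"delta_rot":[0,0,0]},{"claw":50,"linear":[0,0,0],"delta_rot":[0,0,0]}]' 25
```

```text
t: 27.9
tool_pos: [0.4098, -0.2731, 0.0532]
ee_rot: [-180.0, 0.0, 170.7]
ft_force: [-1.4, 0.5, 1.9]
width: 0.0619
gripper_force: 25.0
```

```bash
python3 -m crank '[{"claw":66,"linear":[0,0,0],"delta_rot":[0,0,0]},{"claw":72,"linear":[0,0,0],"delta_rot":[0,0,0]},{"claw":74,"linear":[0,0,0],"delta_rot":[0,0,0]},{"claw":74,"linear":[0,0,0],"delta_rot":[0,0,0]},{"claw":74,"linear":[0,0,15],"delta_rot":[0,0,0]},{"claw":74,"linear":[0,0,25],"delta_rot":[0,0,0]},{"claw":74,"linear":[0,0,35],"delta_rot":[0,0,0]},{"claw":74,"linear":[0,0,40],"delta_rot":[0,0,0]},{"claw":74,"linear":[0,30,10],"delta_rot":[0,0,0]},{"claw":74,"linear":[0,40,0],"delta_rot":[0,0,0]},{"claw":74,"linear":[0,40,0],"delta_rot":[0,0,0]},{"claw":74,"linear":[0,40,0],"delta_rot":[0,0,0]}]'
python3 -m crank '[{"claw":74,"linear":[0,40,0],"delta_rot":[0,0,0]},{"claw":74,"linear":[0,40,0],"delta_rot":[0,0,0]},{"claw":74,"linear":[0,40,0],"delta_rot":[0,0,0]},{"claw":74,"linear":[0,40,0],"delta_rot":[0,0,0]},{"claw":74,"linear":[0,30,0],"delta_rot":[0,0,0]},{"claw":74,"linear":[0,0,0],"delta_rot":[0,0,0]},{"claw":74,"linear":[0,0,0],"delta_rot":[0,0,0]}]'
python3 - <<'E'
from h import *
from cell import bot
c=bot.camera('top'); P=cloud(c); f=c["frame"]; z=P[...,2]
m=(np.hypot(P[...,0]-.409,P[...,1]+.273)<.05)&(z>.07)&(z<.1); print("lid",m.sum(),rect(P[m][:,:2]),np.percentile(z[m],[5,50,95]).round(3))
cv2.imwrite('pics/t9.png',cv2.resize(f[140:270,190:490],None,fx=2.6,fy=2.6))
E
```

```text
t: 29.1
tool_pos: [0.4095, -0.1217, 0.1779]
ee_rot: [-180.0, 0.0, 170.6]
ft_force: [-0.3, -1.1, 0.3]
width: 0.0742
gripper_force: 0.0
t: 29.8
tool_pos: [0.4096, 0.0671, 0.1778]
ee_rot: [-180.0, 0.0, 170.8]
ft_force: [0.2, 0.8, 0.2]
width: 0.0735
gripper_force: 0.0
lid 468 c=(408.2,-271.7) size 54.9x54.7 longaxis 52.8 [0.08  0.084 0.086]
```

View pics/t9.png

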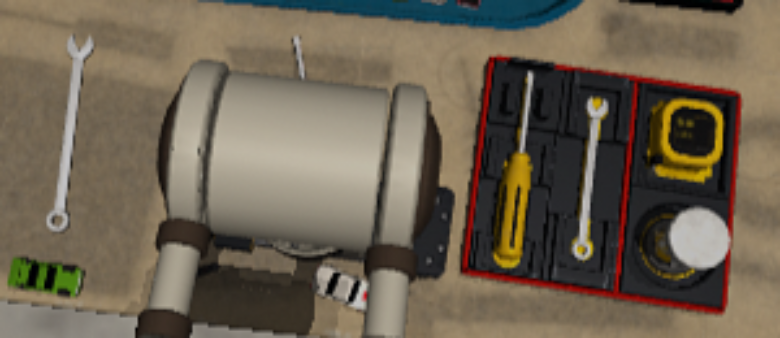

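All four things are in their inserts. The jar's lid is at (697,238) in the crop, 84 mm up and level, so it stands fully seated. The red screwdriver (tip at (298,45)) and long spanner (60,140) are untouched. I'll hand in.

```bash
python3 -c "from cell import bot;print(bot.sign_off())"
```

```text
the job is handed in; nothing more can be done
None
```

The kit is packed and handed in at about 30 s of the 115 s: the cameras showed the yellow screwdriver, short spanner, tape measure and jar seated in their inserts, and the red screwdriver and long spanner were left alone; the hand-in gave no verdict.

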